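# Tilt the coasters into their lidded box and shut it

## Task

Put the pile of three coasters away in their wooden box so that they all lie flat on one another inside it, then shut the lid fully and gently, without letting it slam. The lid goes up only to its stop and hangs over the box, so the pile has to be tilted in under it along the front wall. Do not shift or knock over the honey jar, the tea light or the pepper mill.

Things in the scene. Friction and masses are not known exactly. Their poses are not given: they have to be found in the camera images.
- box: Open-topped box of pale wood, fixed to the worktop. Origin: centre of its underside; z up, x from its front wall to its back (hinge) wall, y across. Outside 119 (x) x 84 (y) mm, rim at z = 48 mm. Walls 6 mm; front and back walls full, but from x = -31 to +31 mm both side walls and the base beyond y = +-30 mm are cut away, so that fingers can hold a pile's sides there.
- box_floor (a point): Centre of the box's inner floor, 13 mm above its underside. Inside, the box measures 107 (x) x 72 (y) mm and is 35 mm deep. In the side cut-outs there is nothing between y = +-30 mm and the outside, down to the worktop.
- box_lid (a joint): Flat lid, 126 mm long (x), 84 mm wide, 7 mm thick, pale wood. Hinge line along y at x = 59.5, z = 48 mm of the box, in the plane of the lid's underside. 0 = shut on the rim, front edge 7 mm past the front wall; grows as it opens, to a firm stop at 1.18 rad, where it still leans over the box. Hinge friction about 0.12 N m holds it at any angle; 1 to 3 N at the edge, square to the lid, move it.
- lid_edge (a point): Middle of the lid's front edge, on its underside, 126 mm from the hinge line.
- coaster_0: Rectangular brown wooden coaster, 100 (x) x 66 (y) x 10.5 mm, cork-backed, about 60 g, all three alike; origin at the centre of its underside, z up. Coaster_0 is the lowest of a pile of three (31.5 mm high in all) lying on the rest; this is that one, and its x axis is the pile's long direction.
- coaster_1: Rectangular brown wooden coaster, 100 (x) x 66 (y) x 10.5 mm, cork-backed, about 60 g, all three alike; origin at the centre of its underside, z up. Coaster_0 is the lowest of a pile of three (31.5 mm high in all) lying on the rest; this is number 2 from the bottom, within 1 mm of straight above coaster_0.
- coaster_2: Rectangular brown wooden coaster, 100 (x) x 66 (y) x 10.5 mm, cork-backed, about 60 g, all three alike; origin at the centre of its underside, z up. Coaster_0 is the lowest of a pile of three (31.5 mm high in all) lying on the rest; this is number 3 from the bottom, within 1 mm of straight above coaster_0.
- rest: Low slatted rest of dark wood, fixed, 112 (x) x 54 (y) x 14 mm, under the pile (long sides parallel, the pile overhangs it by about 6 mm on each long side); origin at the centre of its underside.
- honey_jar: Glass honey jar with a dark lid, 64 mm across, 99 mm high, standing 115 to 126 mm from the rest's centre, beyond one of its two short ends; origin at the centre of its underside.
- tea_light: Low tea light in a metal cup, 38 mm across, 15 mm high, beyond the other short end of the pile; origin at the centre of its underside.
- pepper_mill: Wooden pepper mill, 58 mm across, 130 mm high, standing between the box and the pile; origin at the centre of its underside.

How it is judged:
By the outcome, as a careful person would: the job done as asked, in the order asked, and still so for the second after the job is handed in, with the robot touching nothing.
It also fails if it takes over 64 s, if anything falls off the work surface, if the arm or the gripper's body presses on something with over 40 N, if the wrist force passes 120 N, or if a joint passes its speed limit or range.

## Robot

A 6-joint arm with a two-finger parallel gripper is mounted at the origin on a cart in front of the work surface, level with it; the furniture and walls round the work are solid. World frame = base frame: x ahead of the robot, y to its left, z up, the work surface at z = 0. Lengths are in m, angles in rad, forces in N, time in s.
With the tool pointing down it reaches from about 0.4 to 0.825 m from the base axis. Payload 7 kg.
Tool frame: the origin (TCP) lies at the very end of the fingers, on their centre line; the grasp point (between the pads) lies arm.hold_point_z behind it (arm.hold_point_z is the distance from the TCP to the grasp point, in m); z points along the fingers, y is the line along which they close (so a half turn about z gives the same grasp; the last joint's range is limited). The gripper opens to 88 mm and grips with 3 to 60 N. Pads are 19 mm wide; open, the fingers measure 130 mm over their backs; the gripper's body (78 mm by 193 mm) begins 47 mm behind the grasp point.
Start: joints at [-0.848, 0.359, 0.012, 0, -1.224, -0.288], TCP at [0.284, -0.612, 0.227] pointing down, gripper open.
Joint ranges: [-3.07, 3.07], [-1.43, 2.12], [-1.02, 1.25], [-3.03, 1.67], [-3.05, -0], [-3.03, 3.03]. Speed limits (rad/s): [2.39, 2.39, 3.01, 3.14, 3.14, 3.14].

## Interface

Orientations are given as [roll, pitch, yaw] about the fixed x, y, z axes, in that order (R = Rz(yaw) Ry(pitch) Rx(roll)).
In Python, from station import arm gives the robot as it stands.
- The arm moves only by the shell command python3 nudge.py 'ROWS' [FORCE]. ROWS is a JSON list of rows, 1 to 20 of them, each of 5 numbers: the finger opening in m, then dx, dy, dz in m, then a turn about the tool's z in rad; each row is the pose to reach, as a shift and turn from the pose commanded when the command began, along the tool's axes at that moment; what a row does not reach only later rows make up. A row lasts 1/12 s, in which the tool goes at most 0.0417 m and 0.125 rad, less where a joint would pass 70% of its speed; a pose out of reach is approached as far as the arm can. The fingers move at their own pace and stop on an object; FORCE is the grip in N (left out, the last holds). Time passes only in rows, so rows that do not move let the fingers close. It prints the time, the measured TCP pose, the force, the opening and the grip force at its end.
- arm.get_state(): the state, without advancing time (a new reading comes with each control period).
- arm.grab_frame(name): name is "scene" or "side" or "wrist"; returns the picture (384x512x3 uint8, red, green, blue); there is no depth.
- arm.camera_params(name): a dict with "fx", "fy", "cx", "cy" (pixels), "T" (4x4, takes a point from camera to world coordinates); the wrist camera has in their place "hand_eye" (4x4, takes a point from camera to tool coordinates, whose origin is the TCP and whose axes are the flange's). Camera axes: x right, y down, z forward; pixel columns grow to the right and rows downward; lengths in m; the calibration is good to about 2 mm. A picture is of the moment at which its call begins: read the wrist's pose just before it. camera_params takes no time and is no camera call.
- arm.job_done(): hands the job in; it is judged then, once.
The state is a dict: "t": time; "q": joint angles; "qd": joint speeds; "joint_efforts": joint torques, N m; "eef_pos": TCP position; "ee_rot": TCP orientation; "force": force on the tool from outside, world axes, zero at the start; "moment": the same for the moment, N m; "width": finger opening in m; "gripper_force": force on a finger pad.
Only numpy, scipy, OpenCV 4.12 (cv2) and the standard library are available. Lean on these libraries where they do the work, as an engineer would, in place of code of your own. Each camera call takes 0.05 s, during which the arm holds its last target. There are 200 camera calls.

## Working session

There is one attempt and no reset: what is moved stays moved. The work goes in short steps, Python scripts to look and compute and a shell command to move; the robot and the scene stay as the last step left them, time stands still between calls to the robot, and variables do not carry over. Pictures are saved under pics/ and viewed, at most 10 in all, crops included, and the job is handed in when it is done.

```bash
ls; mkdir -p pics
python3 - <<'E'
from station import arm
import cv2,numpy as np
np.set_printoptions(precision=4,suppress=True)
print(arm.hold_point_z, arm.get_state())
a=[arm.grab_frame(n)[:,:,::-1] for n in("scene","side")]
for n,f in zip(("scene","side"),a):
    cv2.imwrite(f'pics/{n}0.png',f)
    print(n,arm.camera_params(n))
print(arm.camera_params("wrist"))
E
```

```text
nudge.py
pics
station.py
0.0188 {'t': 0.0, 'q': array([-0.8479,  0.3594,  0.0111, -0.0004, -1.2241, -0.2881]), 'qd': array([ 0.0001, -0.0011,  0.0002, -0.0001,  0.0008, -0.002 ]), 'joint_efforts': array([  0.0003, -58.2716,  29.3051,   6.9976,   0.0067,  -0.0002]), 'eef_pos': array([ 0.2841, -0.6118,  0.2256]), 'ee_rot': array([ 3.1399, -0.0001, -2.7069]), 'force': array([-0.3791, -0.0014,  0.1476]), 'moment': array([ 0.0083, -0.0039, -0.0136]), 'gripper_force': 0.0, 'width': 0.08787681023036613}
scene {'fx': 432.68735789844015, 'fy': 432.68735789844015, 'cx': 249.74343738791768, 'cy': 193.71032240116952, 'T': array([[ 0.6413, -0.5021,  0.5802, -0.3814],
       [-0.7671, -0.4354,  0.4711, -0.6379],
       [ 0.0161, -0.7472, -0.6644,  1.0056],
       [ 0.    ,  0.    ,  0.    ,  1.    ]])}
side {'fx': 375.69100922352305, 'fy': 375.69100922352305, 'cx': 247.6783744498378, 'cy': 190.3861969031096, 'T': array([[-0.7999, -0.3462,  0.4901, -0.0341],
       [-0.5997,  0.4881, -0.6341,  0.691 ],
       [-0.0197, -0.8012, -0.5981,  0.6707],
       [ 0.    ,  0.    ,  0.    ,  1.    ]])}
{'fx': 269.5620083450388, 'fy': 269.5620083450388, 'cx': 255.87941929724937, 'cy': 194.59336861377696, 'hand_eye': array([[ 0.0003, -0.9566, -0.2914,  0.08  ],
       [ 1.    ,  0.0001,  0.0007, -0.0003],
       [-0.0007, -0.2914,  0.9566, -0.1593],
       [ 0.    ,  0.    ,  0.    ,  1.    ]])}
```
View pics/scene0.png

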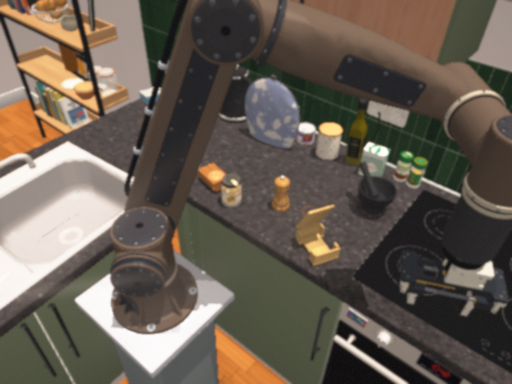

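View pics/side0.png

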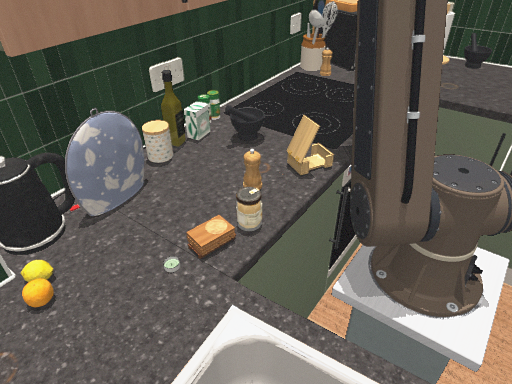

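The scene view has the pile at about (211,177), the jar at (232,192), the mill at (282,192) and the box at (318,240) with its lid up. The side view has the pile at (211,234), the jar at (249,209), the tea light at (172,265), the mill at (252,168) and the box at (312,155).

Create h.py:
```python
import numpy as np,cv2
from station import arm
from scipy.spatial.transform import Rotation as Ro
np.set_printoptions(precision=4,suppress=True)
def wristT(s=None):
    s=s or arm.get_state()
    T=np.eye(4);T[:3,:3]=Ro.from_euler('xyz',s['ee_rot']).as_matrix();T[:3,3]=s['eef_pos']
    return T@arm.camera_params('wrist')['hand_eye']
def ray(n,uv,T=None):
    c=arm.camera_params(n);T=c['T'] if T is None else T
    d=T[:3,:3]@np.array([(uv[0]-c['cx'])/c['fx'],(uv[1]-c['cy'])/c['fy'],1]);return T[:3,3],d
def plane(n,uv,z,T=None):
    o,d=ray(n,uv,T);return o+d*(z-o[2])/d[2]
def tri(rs):
    A=0;b=0
    for o,d in rs:
        d=d/np.linalg.norm(d);P=np.eye(3)-np.outer(d,d);A=A+P;b=b+P@o
    return np.linalg.solve(A,b)
def to_tool(p,s=None):
    s=s or arm.get_state();return Ro.from_euler('xyz',s['ee_rot']).as_matrix().T@(np.array(p)-s['eef_pos'])
```

Run:
```python
from h import *
for n,a,b in [('pile',(211,174),(211,232)),('jar',(233,185),(249,194)),('mill',(282,180),(252,155)),('box',(318,250),(312,160)),('lidtop',(318,210),(305,122))]:
    print(n,tri([ray('scene',a),ray('side',b)]))
print(plane('side',(172,265),.01))
# side view crop around box & pile
a=cv2.imread('pics/side0.png');b=cv2.imread('pics/scene0.png')
c=np.hstack([cv2.resize(a[105:185,270:350],(400,400),interpolation=2),cv2.resize(b[195:275,280:360],(400,400),interpolation=2)])
cv2.imwrite('pics/c1.png',c)
```

```text
pile [0.4499 0.2142 0.044 ]
jar [0.4258 0.0855 0.0861]
mill [ 0.5147 -0.042   0.1137]
box [ 0.4273 -0.2542  0.0149]
lidtop [ 0.4452 -0.224   0.1545]
[0.4768 0.3258 0.01  ]
```

View pics/c1.png

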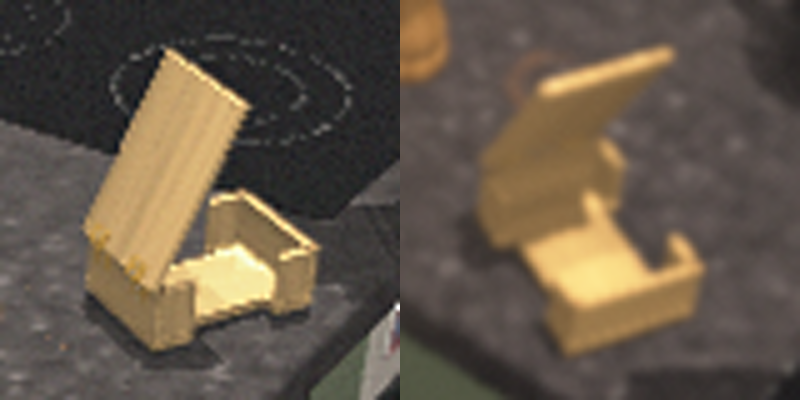

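The crop shows the box with its hinge side toward +y, its front toward −y, and the lid up at its stop.

Run:
```python
from h import *
f=[plane('scene',p,.048) for p in [(309.6,255),(341,247.4)]]; g=[plane('side',p,.048) for p in [(334,154),(317.6,143)]]
print(f,g)
fl=[(np.array(f[i])+g[i])/2 for i in (0,1)]
d=fl[1]-fl[0];print(np.linalg.norm(d),'y-ang',np.arctan2(d[1],d[0]))
m=(fl[0]+fl[1])/2;print('front mid',m)
print('lid corners',tri([ray('scene',(280+142/5,195+95/5)),ray('side',(320,126))]),tri([ray('scene',(280+270/5,195+52/5)),ray('side',(303,114.6))]))
s=arm.get_state();R=Ro.from_euler('xyz',s['ee_rot']).as_matrix();print(R)
print('front mid in tool',to_tool([m[0],m[1],.2],s))
# pile edges in side image: contour
im=cv2.imread('pics/side0.png');cv2.imwrite('pics/c2.png',cv2.resize(im[195:275,150:270],(720,480),interpolation=2))
```

```text
[array([ 0.364 , -0.2597,  0.048 ]), array([ 0.4484, -0.3135,  0.048 ])] [array([ 0.369 , -0.2806,  0.048 ]), array([ 0.4446, -0.313 ,  0.048 ])]
0.09091740064561316 y-ang -0.4941663408146737
front mid [ 0.4065 -0.2917  0.048 ]
lid corners [ 0.3972 -0.2187  0.163 ] [ 0.4744 -0.2546  0.1638]
[[-0.907  -0.4212 -0.0008]
 [-0.4212  0.907   0.0012]
 [ 0.0002  0.0014 -1.    ]]
front mid in tool [-0.2458  0.2388  0.0261]
```

View pics/c2.png

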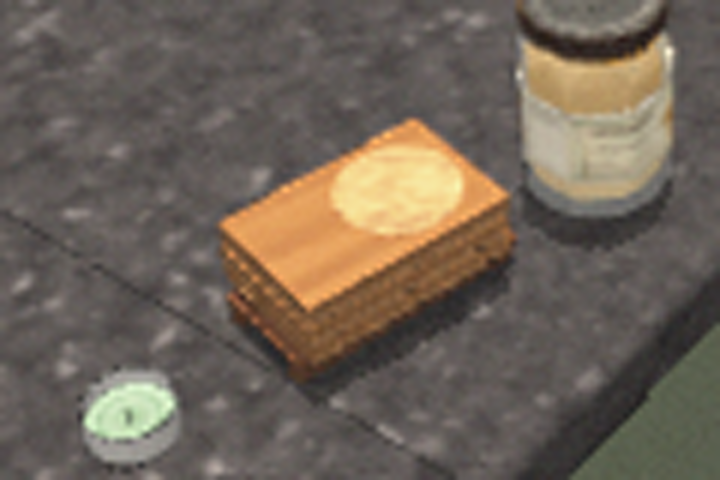

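The pile lies with its long axis from the tea light to the jar. Next: bring the wrist camera over the box front.

```bash
python3 nudge.py '[[0.088,-0.246,0.239,-0.074,-0.7],[0.088,-0.246,0.239,-0.074,-0.7],[0.088,-0.246,0.239,-0.074,-0.7],[0.088,-0.246,0.239,-0.074,-0.7],[0.088,-0.246,0.239,-0.074,-0.7],[0.088,-0.246,0.239,-0.074,-0.7],[0.088,-0.246,0.239,-0.074,-0.7],[0.088,-0.246,0.239,-0.074,-0.7],[0.088,-0.246,0.239,-0.074,-0.7],[0.088,-0.246,0.239,-0.074,-0.7],[0.088,-0.246,0.239,-0.074,-0.7],[0.088,-0.246,0.239,-0.074,-0.7],[0.088,-0.246,0.239,-0.074,-0.7]]'
python3 - <<'E'
from h import *
print(arm.get_state()['q'])
T=wristT();a=arm.grab_frame('wrist')[:,:,::-1];np.save('T1.npy',T);cv2.imwrite('pics/w1.png',a)
E
```

```text
t: 1.18
eef_pos: [0.4063, -0.2924, 0.3]
ee_rot: [3.141, -0.0, -2.008]
force: [0.6, -0.6, -0.0]
width: 0.0877
gripper_force: 0.0
[-0.2305  0.0258 -0.2408 -0.     -1.3053 -0.2064]
```

View pics/w1.png

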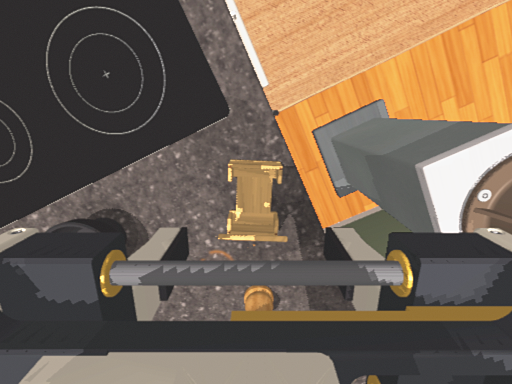

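The wrist view has the box at u 228–287, v 160–242, with its front wall at the top (v≈160–182) and the lid's edge seen on end at v≈240. I'll take a second, lower view from the side to triangulate.

```bash
python3 nudge.py '[[0.088,-0.02,0.04,0.04,0],[0.088,-0.02,0.06,0.08,0],[0.088,-0.02,0.06,0.08,0],[0.088,-0.02,0.06,0.08,0],[0.088,-0.02,0.06,0.08,0]]'
python3 - <<'E'
from h import *
T=wristT();a=arm.grab_frame('wrist')[:,:,::-1];np.save('T2.npy',T);cv2.imwrite('pics/w2.png',a)
b=cv2.imread('pics/w1.png')
cv2.imwrite('pics/c3.png',np.hstack([cv2.resize(b[145:245,210:310],(400,400),interpolation=2),cv2.resize(a[110:250,140:280],(400,400),interpolation=2)]))
for im in (a,b):
    h=cv2.cvtColor(im,cv2.COLOR_BGR2HSV);m=cv2.inRange(h,(15,70,90),(35,255,255));m[:, :150]=0
    n,l,st,c=cv2.connectedComponentsWithStats(m)
    print([s.tolist() for s in st[1:] if s[4]>200])
E
```

```text
t: 1.65
eef_pos: [0.3603, -0.249, 0.2205]
ee_rot: [3.141, -0.001, -2.007]
force: [0.3, -0.4, 0.9]
width: 0.0876
gripper_force: 0.0
[[494, 0, 18, 49, 666], [462, 15, 50, 99, 2396], [409, 26, 70, 87, 1814], [368, 42, 57, 71, 2093], [245, 70, 108, 98, 796], [284, 95, 33, 74, 601], [267, 142, 40, 94, 472], [172, 154, 71, 107, 5511], [387, 250, 26, 47, 635], [206, 303, 306, 18, 3709]]
[[234, 0, 40, 18, 240], [245, 0, 79, 50, 1157], [264, 0, 248, 227, 20817], [258, 37, 34, 29, 222], [218, 159, 70, 83, 3811], [386, 250, 28, 47, 629], [230, 285, 282, 36, 3974]]
```

View pics/c3.png

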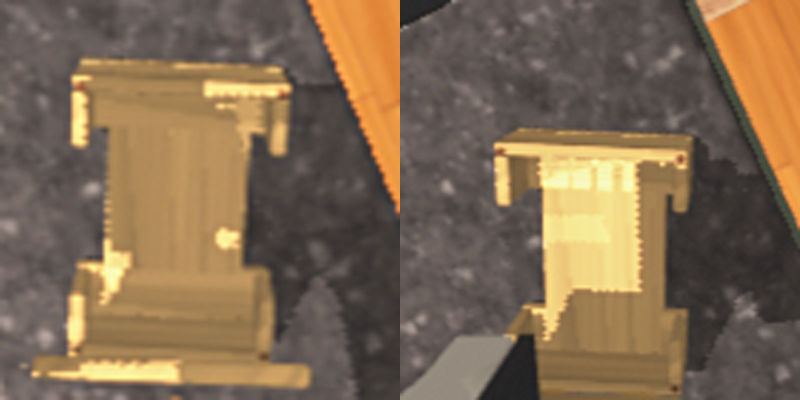

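The crops show the front rim's outer corners at (73,76) and (291,83) in the left crop, and (95,143) and (292,151) in the right crop.

Run:
```python
from h import *
T1,T2=np.load('T1.npy'),np.load('T2.npy')
u1=lambda p:(210+p[0]/4-.4,145+p[1]/4-.4); u2=lambda p:(140+p[0]/2.857-.4,110+p[1]/2.857-.4)
for a,b in [((73,76),(95,143)),((291,83),(292,151))]:
    print('tri',tri([ray('wrist',u1(a),T1),ray('wrist',u2(b),T2)]),plane('wrist',u1(a),.048,T1),plane('wrist',u2(b),.048,T2))
P=[(plane('wrist',u1(a),.048,T1)+plane('wrist',u2(b),.048,T2))/2 for a,b in [((73,76),(95,143)),((291,83),(292,151))]]
d=P[0]-P[1];yaw=np.arctan2(d[1],d[0]);print(np.linalg.norm(d),yaw)
m=(P[0]+P[1])/2
# image: left = tool -y?  box x axis = back
for s in (1,-1):
    x=np.array([-s*d[1],s*d[0],0])/np.linalg.norm(d); print('x axis',x,np.arctan2(x[1],x[0]),'centre',m+.0595*x)
# back rim/lid hinge? inner floor edges view1: base bottom corners
print([plane('wrist',u1(p),.0,T1) for p in ((78,60),(282,67))])
print('hinge ends outer view1', [plane('wrist',u1(p),.048,T1) for p in ((68,355),(272,357))])
```

```text
tri [ 0.4431 -0.314   0.0462] [ 0.4427 -0.3143  0.048 ] [ 0.4425 -0.314   0.048 ]
tri [ 0.3678 -0.2736  0.0376] [ 0.3677 -0.2762  0.048 ] [ 0.3667 -0.2747  0.048 ]
0.08472304705450792 -0.47350438735360834
x axis [0.456 0.89  0.   ] 1.0972919394412883 centre [ 0.432  -0.2419  0.048 ]
x axis [-0.456 -0.89   0.   ] -2.044300714148505 centre [ 0.3778 -0.3478  0.048 ]
[array([ 0.4459, -0.3137,  0.    ]), array([ 0.3679, -0.2739,  0.    ])]
hinge ends outer view1 [array([ 0.4975, -0.2102,  0.048 ]), array([ 0.4208, -0.1733,  0.048 ])]
```

```bash
python3 nudge.py '[[0.088,-0.457,0.114,-0.06,-0.227],[0.088,-0.457,0.114,-0.06,-0.227],[0.088,-0.457,0.114,-0.06,-0.227],[0.088,-0.457,0.114,-0.06,-0.227],[0.088,-0.457,0.114,-0.06,-0.227],[0.088,-0.457,0.114,-0.06,-0.227],[0.088,-0.457,0.114,-0.06,-0.227],[0.088,-0.457,0.114,-0.06,-0.227],[0.088,-0.457,0.114,-0.06,-0.227],[0.088,-0.457,0.114,-0.06,-0.227],[0.088,-0.457,0.114,-0.06,-0.227],[0.088,-0.457,0.114,-0.06,-0.227],[0.088,-0.457,0.114,-0.06,-0.227],[0.088,-0.457,0.114,-0.06,-0.227]]'
python3 - <<'E'
from h import *
T=wristT();a=arm.grab_frame('wrist')[:,:,::-1];np.save('T3.npy',T);cv2.imwrite('pics/w3.png',a)
E
python3 nudge.py '[[0.088,-0.02,0.04,0.03,0],[0.088,-0.03,0.06,0.06,0],[0.088,-0.03,0.06,0.06,0],[0.088,-0.03,0.06,0.06,0]]'
python3 - <<'E'
from h import *
T=wristT();a=arm.grab_frame('wrist')[:,:,::-1];np.save('T4.npy',T);cv2.imwrite('pics/w4.png',a)
b=cv2.imread('pics/w3.png')
cv2.imwrite('pics/c4.png',np.hstack([b[60:260,110:400],a[60:260,110:400]]))
for im in (b,a):
    h=cv2.cvtColor(im,cv2.COLOR_BGR2HSV);m=cv2.inRange(h,(5,80,120),(25,255,255))
    m=cv2.morphologyEx(m,cv2.MORPH_CLOSE,np.ones((5,5)))
    for c in cv2.findContours(m,0,2)[0]:
        if cv2.contourArea(c)>800: print(cv2.minAreaRect(c),cv2.boxPoints(cv2.minAreaRect(c)).round(1).tolist())
E
```

```text
t: 2.87
eef_pos: [0.4517, 0.2153, 0.2812]
ee_rot: [-3.141, 0.0, -1.779]
force: [-0.0, -0.7, -0.1]
width: 0.0877
gripper_force: 0.0
t: 3.25
eef_pos: [0.3968, 0.2547, 0.2194]
ee_rot: [3.14, -0.002, -1.779]
force: [0.6, 0.3, 0.9]
width: 0.0879
gripper_force: 0.0
((371.0, 313.0), (12.0, 280.0), 90.0) [[231.0, 307.0], [511.0, 307.0], [511.0, 319.0], [231.0, 319.0]]
((253.0, 162.0), (72.0, 46.0), 90.0) [[230.0, 126.0], [276.0, 126.0], [276.0, 198.0], [230.0, 198.0]]
((406.4400329589844, 54.07999801635742), (138.02723693847656, 201.94967651367188), 81.8698959350586) [[296.70001220703125, 0.0], [496.6000061035156, -28.5], [516.2000122070312, 108.0999984741211], [316.20001220703125, 136.6999969482422]]
((370.5, 313.0), (12.0, 281.0), 90.0) [[230.0, 307.0], [511.0, 307.0], [511.0, 319.0], [230.0, 319.0]]
((200.5, 150.0), (86.0, 57.0), 90.0) [[172.0, 107.0], [229.0, 107.0], [229.0, 193.0], [172.0, 193.0]]
((390.9630432128906, 51.33719253540039), (146.50241088867188, 239.2952117919922), 79.9393081665039) [[260.3999938964844, 0.10000000149011612], [496.0, -41.70000076293945], [521.5999755859375, 102.5999984741211], [286.0, 144.39999389648438]]
```

View pics/c4.png

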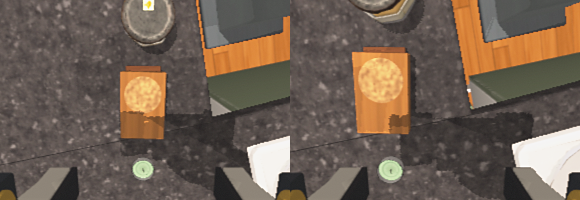

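The crops show the pile's top face at u≈230–276, v≈132–198 in view 3 and u≈172–229, v≈113–193 in view 4. The rest peeks out above it, with the jar beyond that. I'll fit the face edges.

Run:
```python
from h import *
C=[]
for k,(u0,u1,v0,v1) in ((3,(220,286,120,205)),(4,(160,245,100,200))):
    im=cv2.imread(f'pics/w{k}.png');h=cv2.cvtColor(im,cv2.COLOR_BGR2HSV)
    m=cv2.inRange(h,(5,60,75),(28,255,255))
    m[:v0]=0;m[v1:]=0;m[:,:u0]=0;m[:,u1:]=0
    cu,cv=(u0+u1)//2,(v0+v1)//2
    rows=np.arange(cv-18,cv+19,3); cols=np.arange(cu-12,cu+13,3)
    L=[(np.where(m[r])[0].min()-.5,r) for r in rows];Rr=[(np.where(m[r])[0].max()+.5,r) for r in rows]
    print([a[0] for a in L],[a[0] for a in Rr])
    B=[(c,np.where(m[:,c])[0].max()+.5) for c in cols]
    print([b[1] for b in B]); 
    for c in cols[[0,4,8]]: print('V col',c,h[v0:v0+22,c,2].tolist())
    for r in (cv-15,cv+10): print('row',r,'L',h[r,u0:u0+22,2].tolist(),'R',h[r,u1-22:u1,2].tolist())
```

```text
[np.float64(229.5), np.float64(229.5), np.float64(229.5), np.float64(229.5), np.float64(229.5), np.float64(229.5), np.float64(229.5), np.float64(229.5), np.float64(229.5), np.float64(229.5), np.float64(229.5), np.float64(229.5), np.float64(229.5)] [np.float64(276.5), np.float64(275.5), np.float64(275.5), np.float64(275.5), np.float64(275.5), np.float64(275.5), np.float64(275.5), np.float64(275.5), np.float64(274.5), np.float64(274.5), np.float64(274.5), np.float64(274.5), np.float64(274.5)]
[np.float64(198.5), np.float64(198.5), np.float64(198.5), np.float64(198.5), np.float64(198.5), np.float64(199.5), np.float64(198.5), np.float64(198.5), np.float64(198.5)]
V col 241 [82, 80, 82, 81, 79, 80, 151, 152, 148, 151, 146, 146, 222, 226, 224, 223, 223, 223, 223, 225, 240, 244]
V col 253 [90, 91, 98, 109, 104, 87, 145, 147, 149, 158, 153, 127, 203, 221, 219, 218, 224, 227, 221, 221, 233, 243]
V col 265 [82, 79, 84, 87, 89, 87, 138, 150, 154, 160, 151, 112, 165, 224, 220, 217, 217, 216, 215, 215, 221, 241]
row 147 L [81, 84, 82, 82, 82, 84, 85, 83, 79, 92, 190, 222, 215, 213, 212, 227, 244,
[... 1073 characters left out ...]
 146, 148, 188, 242, 239, 237, 236, 236, 237, 240, 243, 243]
V col 202 [101, 96, 96, 94, 92, 85, 82, 159, 166, 166, 177, 156, 148, 218, 220, 218, 217, 218, 222, 221, 221, 221]
V col 214 [90, 89, 86, 83, 82, 78, 80, 137, 148, 152, 157, 154, 140, 206, 221, 218, 218, 218, 217, 218, 218, 216]
row 135 L [79, 86, 87, 85, 83, 80, 78, 82, 89, 93, 95, 88, 94, 167, 209, 214, 210, 211, 227, 238, 234, 220] R [223, 226, 227, 232, 185, 115, 99, 72, 44, 44, 44, 47, 71, 81, 79, 79, 80, 81, 84, 83, 83, 82]
row 160 L [82, 78, 82, 87, 86, 83, 86, 91, 93, 95, 95, 97, 103, 101, 98, 184, 215, 208, 204, 202, 199, 201] R [224, 223, 221, 226, 201, 142, 104, 76, 51, 47, 46, 47, 65, 78, 81, 82, 86, 83, 78, 77, 80, 83]
```

Run:
```python
from h import *
T3,T4=np.load('T3.npy'),np.load('T4.npy')
A=[(229.5,131.5),(276.4,131.9),(273.9,198.5),(229.5,198.5)]
B=[(171.2,111.8),(227.3,112.9),(228.4,193.5),(176.0,193.5)]
Z=[tri([ray('wrist',a,T3),ray('wrist',b,T4)]) for a,b in zip(A,B)];print('tri',np.array(Z))
z=np.mean([p[2] for p in Z]);print('z',z)
for zz in (.0455,z):
  for X,T in ((A,T3),(B,T4)):
    P=np.array([plane('wrist',a,zz,T) for a in X]);
    ax=(P[0]+P[1]-P[2]-P[3])/2;w=(P[1]-P[0]+P[2]-P[3])/2
    print(zz,'c',P.mean(0),'len',np.linalg.norm(ax),'w',np.linalg.norm(w),'ang toward jar',np.arctan2(ax[1],ax[0]),'w ang',np.arctan2(w[1],w[0]))
```

```text
tri [[0.4769 0.1552 0.0461]
 [0.4119 0.1697 0.049 ]
 [0.4337 0.2655 0.051 ]
 [0.5003 0.2528 0.0466]]
z 0.04816347342176256
0.0455 c [0.4556 0.2113 0.0455] len 0.10035250796764071 w 0.06769288405849348 ang toward jar -1.8010634003388277 w ang 2.929610682274036
0.0455 c [0.4562 0.2113 0.0455] len 0.10013952756179675 w 0.0668927062874225 ang toward jar -1.8020440306558447 w ang 2.92380920936282
0.04816347342176256 c [0.4555 0.2108 0.0482] len 0.09967570305796344 w 0.0672363446335319 ang toward jar -1.8010634003388273 w ang 2.9296106822740358
0.04816347342176256 c [0.4556 0.211  0.0482] len 0.0993393056318878 w 0.06635816201878568 ang toward jar -1.8020440306558445 w ang 2.9238092093628194
```

Pile: centre (0.456, 0.211), top at about 0.046, long axis pointing to the jar at −1.795. Box: centre (0.432, −0.242), yaw 1.10. I'll grip about 28 mm from the pile's centre, toward the end that will face the front wall. That keeps the gripper's body clear of the lid.

```bash
python3 nudge.py '[[0.088,0.03,-0.034,0,0.016],[0.088,0.058,-0.066,0,0.016],[0.088,0.058,-0.066,0.04,0.016],[0.088,0.058,-0.066,0.08,0.016],[0.088,0.058,-0.066,0.11,0.016],[0.088,0.058,-0.066,0.14,0.016],[0.088,0.058,-0.066,0.16,0.016],[0.088,0.058,-0.066,0.18,0.016],[0.088,0.058,-0.066,0.19,0.016],[0.088,0.058,-0.066,0.199,0.016],[0.088,0.058,-0.066,0.199,0.016],[0.088,0.058,-0.066,0.199,0.016]]'
```

```text
t: 4.3
eef_pos: [0.4516, 0.1854, 0.0222]
ee_rot: [-3.141, 0.001, -1.796]
force: [0.2, 0.3, 0.8]
width: 0.0876
gripper_force: 0.0
```

```bash
python3 nudge.py '[[0.066,0,0.002,0.001,0],[0.064,0,0.002,0.001,0],[0.06,0,0.002,0.001,0],[0.06,0,0.002,0.001,0],[0.06,0,0.002,0.001,0],[0.06,0,0.002,0.001,0],[0.06,0,0.002,0.001,0],[0.06,0,0.002,0.001,0]]' 30; python3 nudge.py '[[0.06,0,0.002,-0.01,0],[0.06,0,0.002,-0.03,0],[0.06,0,0.002,-0.05,0],[0.06,0,0.002,-0.08,0],[0.06,0,0.002,-0.08,0]]'
python3 - <<'E'
from h import *
a=arm.grab_frame('side')[:,:,::-1];w=arm.grab_frame('wrist')[:,:,::-1]
cv2.imwrite('pics/g1.png',np.hstack([cv2.resize(a[150:290,140:300],(480,420)),w[:256:,100:400][::1]] if 0 else [cv2.resize(a[150:290,140:300],(400,350)),cv2.resize(w[100:340,120:400],(400,350))]))
E
```

```text
t: 4.97
eef_pos: [0.449, 0.1863, 0.0213]
ee_rot: [-3.141, 0.001, -1.795]
force: [-1.4, 0.1, 7.1]
width: 0.066
gripper_force: 29.9
t: 5.38
eef_pos: [0.4487, 0.188, 0.1058]
ee_rot: [-3.137, 0.005, -1.794]
force: [0.2, 0.8, -1.9]
width: 0.0654
gripper_force: 29.9
```

View pics/g1.png

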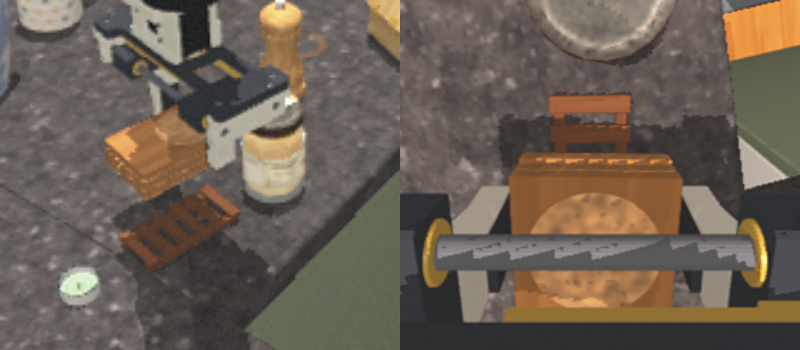

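The side view shows all three coasters held level by the jar-side end, with the rest empty and the jar and tea light undisturbed. Now to carry them high to a point in front of the box.

```bash
python3 nudge.py '[[0.06,0,0,-0.03,0],[0.06,0,0,-0.06,0],[0.06,0,0,-0.09,0],[0.06,0.02,-0.002,-0.116,0],[0.06,0.05,-0.005,-0.116,0.03],[0.06,0.08,-0.008,-0.116,0.06],[0.06,0.12,-0.012,-0.116,0.09],[0.06,0.16,-0.016,-0.116,0.12],[0.06,0.2,-0.02,-0.116,0.15],[0.06,0.24,-0.024,-0.116,0.18],[0.06,0.28,-0.028,-0.116,0.21],[0.06,0.32,-0.032,-0.116,0.24],[0.06,0.36,-0.036,-0.116,0.247],[0.06,0.4,-0.04,-0.116,0.247],[0.06,0.44,-0.043,-0.116,0.247],[0.06,0.47,-0.046,-0.116,0.247],[0.06,0.5,-0.049,-0.116,0.247],[0.06,0.53,-0.052,-0.116,0.247],[0.06,0.53,-0.052,-0.116,0.247],[0.06,0.53,-0.052,-0.116,0.247]]' 40
```

```text
t: 7.15
eef_pos: [0.3777, -0.3426, 0.2146]
ee_rot: [3.138, 0.0, -2.046]
force: [-0.5, -0.2, -2.9]
width: 0.0658
gripper_force: 39.9
```

```bash
python3 nudge.py '[[0.06,0,-0.003,0.03,0],[0.06,0,-0.003,0.06,0],[0.06,0,-0.003,0.09,0],[0.06,0,-0.003,0.12,0],[0.06,0,-0.003,0.14,0],[0.06,0,-0.003,0.151,0],[0.06,0,-0.003,0.151,0],[0.06,0,-0.003,0.151,0],[0.06,0,-0.003,0.151,0]]' 40
python3 - <<'E'
from h import *
s=arm.get_state();d=s['eef_pos'][:2]-[.432,-.242];print(d@[.4536,.8912],d@[-.8912,.4536],s['eef_pos'],s['ee_rot'])
a=arm.grab_frame('side')[:,:,::-1];b=arm.grab_frame('scene')[:,:,::-1]
cv2.imwrite('pics/g2.png',np.hstack([cv2.resize(a[95:195,265:365],(400,400),interpolation=2),cv2.resize(b[190:290,280:380],(400,400),interpolation=2)]))
E
```

```text
t: 7.9
eef_pos: [0.3824, -0.343, 0.0663]
ee_rot: [-3.141, -0.0, -2.042]
force: [0.3, 0.6, -2.3]
width: 0.0658
gripper_force: 39.9
-0.11251828214533974 -0.0015655936867198625 [ 0.3824 -0.343   0.0663] [-3.1408 -0.     -2.0418]
```

View pics/g2.png

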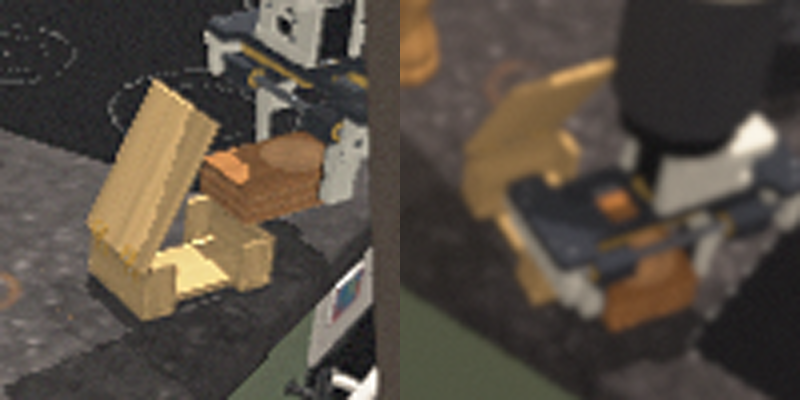

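The pile is level in front of the box, clear of the rim and the lid. Slide it in over the front wall just above the rim.

```bash
python3 nudge.py '[[0.06,-0.01,0.001,0.004,0],[0.06,-0.025,0.0015,0.007,0],[0.06,-0.04,0.0015,0.007,0],[0.06,-0.055,0.0015,0.007,0],[0.06,-0.068,0.0015,0.007,0],[0.06,-0.076,0.0015,0.007,0],[0.06,-0.077,0.0015,0.007,0],[0.06,-0.077,0.0015,0.007,0]]' 40
python3 - <<'E'
from h import *
s=arm.get_state();d=s['eef_pos'][:2]-[.432,-.242];print(d@[.4536,.8912],d@[-.8912,.4536],s['eef_pos'],s['force'])
E
```

```text
t: 8.67
eef_pos: [0.4158, -0.2736, 0.0589]
ee_rot: [-3.141, 0.0, -2.042]
force: [-0.5, -0.6, -2.3]
width: 0.0662
gripper_force: 39.9
-0.035516347259360384 0.00012162790673804208 [ 0.4158 -0.2736  0.0589] [-0.4895 -0.5513 -2.3021]
```

```bash
python3 nudge.py '[[0.06,0,0,0.001,0],[0.06,0,0,0.002,0],[0.06,0,0,0.003,0],[0.06,0,0,0.004,0],[0.06,0,0,0.004,0]]' 25; python3 nudge.py '[[0.06,0,0,0.001,0],[0.06,0,0,0.002,0],[0.06,0,0,0.002,0]]' 20
```

```text
t: 9.08
eef_pos: [0.4152, -0.2743, 0.0547]
ee_rot: [3.141, -0.0, -2.043]
force: [-1.1, 2.0, 2.5]
width: 0.066
gripper_force: 24.9
t: 9.33
eef_pos: [0.4155, -0.2739, 0.053]
ee_rot: [-3.141, 0.0, -2.043]
force: [-0.7, 6.1, 7.0]
width: 0.0661
gripper_force: 20.0
```

```bash
python3 nudge.py '[[0.06,0,0,0.001,0],[0.06,0,0,0.002,0],[0.06,0,0,0.0025,0],[0.06,0,0,0.0025,0]]' 15
python3 - <<'E'
from h import *
s=arm.get_state();d=s['eef_pos'][:2]-[.432,-.242];print(d@[.4536,.8912],d@[-.8912,.4536],s['force'],s['moment'])
a=arm.grab_frame('side')[:,:,::-1];cv2.imwrite('pics/s3.png',a)
h=cv2.cvtColor(a,cv2.COLOR_BGR2HSV);m=cv2.inRange(h,(5,90,60),(16,255,255))[95:195,300:365]
g=cv2.imread('pics/side0.png')
for r in range(95,160,3): print(r,''.join('#' if m[r-95,c] else '.' for c in range(65)))
E
```

```text
t: 9.67
eef_pos: [0.416, -0.2739, 0.0506]
ee_rot: [-3.141, 0.001, -2.043]
force: [-0.3, 5.8, 5.9]
width: 0.0661
gripper_force: 15.0
-0.03566395353105507 -0.0002326133776237467 [-0.2963  5.8035  5.8809] [ 2.0717  0.211  -0.1202]
95 .................................................................
98 .................................................................
101 .................................................................
104 .................................................................
107 .................................................................
110 .................................................................
113 .................................................................
116 .................................................................
119 .................................................................
122 .................................................................
125 .................................................................
128 .................................................................
131 .................................................................
134 .................................................................
137 .................##..............................................
140 .............##########..........................................
143 ...........##############........................................
146 ..........###############........................................
149 ........#################........................................
152 .......#################.........................................
155 .....####################........................................
158 ....##################...........................................
```

```bash
cat >> h.py <<'E'
BX=np.array([.4536,.8912,0]);BY=np.array([-.8912,.4536,0]);BC=np.array([.432,-.242,0])
def bw(x,y,z): return BC+BX*x+BY*y+np.array([0,0,z])
def proj(n,p):
    c=arm.camera_params(n);q=np.linalg.inv(c['T'])@np.r_[p,1];return np.array([c['fx']*q[0]/q[2]+c['cx'],c['fy']*q[1]/q[2]+c['cy']]).round(1)
E
python3 - <<'E'
from h import *
a=cv2.imread('pics/s3.png')
for t in (0,6,12,18):
    r=np.deg2rad(t);f=np.array([-.0535-.004,.048+.004*np.tan(r)]);u=np.array([np.cos(r),-np.sin(r)]);n=np.array([np.sin(r),np.cos(r)])
    b=f+.1*u;bt=b+.0315*n
    print(t,'bottom back y+',proj('side',bw(b[0],.033,b[1])),'top back',proj('side',bw(bt[0],.033,bt[1])),'y- b',proj('side',bw(b[0],-.033,b[1])),'t',proj('side',bw(bt[0],-.033,bt[1])))
print('rim back y+',proj('side',bw(.0595,.042,.048)),'lid y+ edge',proj('side',bw(.0115,.042,.1645)))
h=cv2.cvtColor(a,cv2.COLOR_BGR2HSV)
for r in range(132,176,2): print(r,' '.join('%2d/%3d'%(h[r,c,0],h[r,c,2]) for c in range(302,332,2)))
E
```

```text
0 bottom back y+ [304.8 161.6] top back [305.5 152.7] y- b [293.4 151.8] t [293.9 143.1]
6 bottom back y+ [304.7 164.3] top back [304.5 155.8] y- b [293.4 154.4] t [293.  146.2]
12 bottom back y+ [304.9 166.8] top back [303.8 158.9] y- b [293.7 156.9] t [292.4 149.2]
18 bottom back y+ [305.4 169.2] top back [303.4 161.9] y- b [294.2 159.3] t [292.1 152. ]
rim back y+ [301.7 164.4] lid y+ edge [318.4 126.3]
132 18/179 18/187 18/199 17/155 17/163 18/166 18/157 18/175 105/ 74 107/ 55 116/ 49 128/ 54 120/ 50 110/ 52 113/ 62
134 17/190 18/187 19/205 17/155 18/166 17/163 18/176 17/ 84  0/ 36 102/ 50 87/ 52 110/ 59 107/ 63 111/ 50 114/ 47
136 18/186 18/196 18/200 17/160 19/165 17/156 18/182 120/ 42 13/ 60 99/ 53 114/ 47 114/ 53 115/ 56 18/102 24/ 88
138 18/182 19/201 18/165 18/167 17/161 18/176 14/ 80 15/114 13/126  8/ 81 117/ 50 99/ 49 20/144 23/121 21/165
140 18/192 17/204 18/156 17/167 18/157 18/177 13/151 14/145 15/150 15/151 14/120 113/ 45 17/ 91 21/136 26/169
142 18/202 18/201 18/163 18/160 19/179 15/158 14/158 15/156 14/156 13/168 14/166 14/168 27/130 16/162 25/177
144 18/198 18/165 
[... 1032 characters left out ...]
/158 18/157 19/146 18/151 18/162 19/152
164 17/147 19/155 18/161 18/150 17/108 18/159 18/160 19/153 18/154 18/152 18/153 18/136 18/151 18/170 18/155
166 16/154 18/153 18/161 19/152 17/154 17/154 18/142 19/163 18/150 18/155 17/101 17/138 18/149 17/150 16/130
168 18/157 17/154 17/162 17/154 18/157 18/156 18/142 16/ 64 70/ 50 45/ 54  8/ 56  0/ 45  0/ 57 35/ 54 173/ 55
170 18/152 17/152 17/159 20/136 10/ 51 150/ 45  0/ 49  0/ 57 40/ 54 10/ 57 30/ 50 165/ 57 21/ 59 10/ 54  0/ 60
172 20/145 18/139 17/163 19/109 10/ 50  9/ 53 20/ 60  0/ 52 17/ 71 18/ 63 20/ 69 170/ 65  0/ 53  0/ 55 45/ 56
174 18/146 17/ 88 113/ 52 15/ 53 150/ 54 30/ 56 174/ 63  5/ 65 12/ 64 40/ 63  5/ 68 12/ 54 10/ 53  0/ 56  0/ 59
```

Run:
```python
from h import *
for t in (0,4,8,12,16):
    r=np.deg2rad(t);f=np.array([-.0535-.004,.048+.004*np.tan(r)]);u=np.array([np.cos(r),-np.sin(r)]);n=np.array([np.sin(r),np.cos(r)])
    print(t,'top',[proj('side',bw(*( (lambda q:(q[0],.033,q[1]))(f+u*k+.0315*n)))).tolist() for k in (.05,.06,.07,.08)],'bot',[proj('side',bw(*( (lambda q:(q[0],.033,q[1]))(f+u*k)))).tolist() for k in (.05,.06,.07,.08,.09)])
print('wall end rim',[proj('side',bw(x,y,.048)).tolist() for x,y in((.031,.036),(.031,.042),(.0595,.042))], 'floor at x=0,31 y=30',proj('side',bw(.031,.03,.013)),proj('side',bw(0,.03,.013)))
h=cv2.cvtColor(cv2.imread('pics/s3.png'),cv2.COLOR_BGR2HSV)
for c in (312,315,318,321,324): print(c,'v140..168',' '.join('%d/%d'%(h[r,c,0],h[r,c,2]) for r in range(140,168)))
```

```text
0 top [[319.3, 148.8], [316.6, 149.5], [313.8, 150.3], [311.1, 151.1]] bot [[318.3, 157.5], [315.6, 158.3], [312.9, 159.1], [310.2, 159.9], [307.5, 160.7]]
4 top [[318.6, 149.8], [315.9, 150.8], [313.1, 151.8], [310.4, 152.8]] bot [[318.3, 158.4], [315.6, 159.4], [312.9, 160.4], [310.2, 161.4], [307.4, 162.4]]
8 top [[318.0, 151.0], [315.3, 152.1], [312.5, 153.3], [309.8, 154.5]] bot [[318.3, 159.2], [315.6, 160.4], [312.9, 161.6], [310.2, 162.8], [307.5, 163.9]]
12 top [[317.5, 152.1], [314.8, 153.4], [312.0, 154.8], [309.3, 156.1]] bot [[318.3, 160.0], [315.7, 161.4], [313.0, 162.7], [310.3, 164.1], [307.6, 165.5]]
16 top [[317.0, 153.2], [314.3, 154.7], [311.7, 156.2], [309.0, 157.8]] bot [[318.5, 160.8], [315.8, 162.3], [313.2, 163.8], [310.5, 165.4], [307.9, 166.9]]
wall end rim [[308.5, 161.1], [309.6, 162.0], [301.7, 164.4]] floor at x=0,31 y=30 [306.5 169.6] [314.8 167.1]
312 v140..168 18/177 16/158 15/158 15/160 15/157 15/159 13/168 15/157 14/148 14/129 15/127 13/118 13/120 14/125 13/127 14/135 14/125 14/92 13/130 14/127 14/142 14/129 14/137 18/152 18/159 19/155 17/154 19/153
315 v140..168 14/147 15/156 14/165 14/152 13/154 15/153 15/166 13/137 14/145 13/144 13/116 14/122 13/129 13/131 14/130 15/140 14/96 13/129 13/138 14/134 13/131 17/152 18/152 17/154 17/158 18/153 18/154 18/156
318 v140..168 15/150 14/150 14/156 14/163 14/154 14/161 15/157 14/149 16/134 15/131 14/122 12/125 15/127 13/129 13/139 14/131 14/145 13/146 13/128 14/141 17/162 18/156 18/158 18/158 18/154 18/154 18/150 19/120
321 v140..168 15/152 14/161 14/171 15/170 15/168 15/153 15/153 14/145 15/144 13/124 13/129 14/128 14/137 14/134 14/128 14/119 14/131 13/128 16/160 18/158 17/154 18/157 19/157 17/154 17/144 18/150 18/113 150/55
324 v140..168 113/45 14/84 14/168 14/169 14/169 13/159 15/151 15/122 13/105 13/86 13/101 12/104 13/121 18/99 17/87 13/95 14/140 19/142 17/144 17/154 18/142 17/151 19/146 19/139 18/136 19/131 17/138 20/99
```

Matching edges in the side image fits a tilt of about 12° for the whole pile. Now shift back past the front wall, watching the force.

```bash
python3 nudge.py '[[0.06,-0.001,0,0,0],[0.06,-0.002,0,0,0],[0.06,-0.003,0,0,0],[0.06,-0.003,0,0,0]]' 25;  python3 nudge.py '[[0.06,-0.001,0,0,0],[0.06,-0.0015,0,0,0],[0.06,-0.0015,0,0,0]]' 25; python3 -c "
from h import *
s=arm.get_state();d=s['eef_pos']-BC;print(d@BX,d@BY,s['force']@BX,s['moment'])"
```

```text
t: 10.05
eef_pos: [0.4169, -0.2715, 0.05]
ee_rot: [-3.141, -0.0, -2.043]
force: [-0.3, -0.1, 1.4]
width: 0.0659
gripper_force: 25.0
t: 10.3
eef_pos: [0.4173, -0.2699, 0.0498]
ee_rot: [3.141, 0.0, -2.043]
force: [0.1, 1.0, -0.5]
width: 0.0659
gripper_force: 25.0
-0.03148463902800951 0.00045957022081679895 0.8922273824355256 [-0.0618  0.0737  0.0464]
```

```bash
python3 nudge.py '[[0.06,-0.0005,0,0,0],[0.06,-0.001,0,0,0],[0.06,-0.001,0,0,0]]' 25; python3 -c "
from h import *
s=arm.get_state();d=s['eef_pos']-BC;print(d@BX,d@BY,s['force']@BX,s['moment'])"; python3 nudge.py '[[0.06,-0.0005,0,0,0],[0.06,-0.001,0,0,0],[0.06,-0.001,0,0,0]]' 25; python3 -c "
from h import *
s=arm.get_state();d=s['eef_pos']-BC;print(d@BX,d@BY,s['force']@BX,s['moment'])"
```

```text
t: 10.55
eef_pos: [0.4177, -0.269, 0.0499]
ee_rot: [3.141, 0.0, -2.043]
force: [-0.4, 0.0, -1.3]
width: 0.0659
gripper_force: 25.0
-0.0305062949436386 0.00047812877043914274 -0.16096473628818664 [-0.0502  0.0963  0.0133]
t: 10.8
eef_pos: [0.4184, -0.2682, 0.05]
ee_rot: [3.142, 0.0, -2.043]
force: [0.4, 0.8, -1.6]
width: 0.0658
gripper_force: 25.0
-0.029499398887311585 0.00026015724315512777 0.9094712044219585 [ 0.0368  0.0811 -0.0291]
```

```bash
python3 nudge.py '[[0.06,0,0,0.0005,0],[0.06,0,0,0.001,0],[0.06,0,0,0.001,0],[0.06,0,0,0.001,0]]' 25; python3 -c "
from h import *
s=arm.get_state();d=s['eef_pos']-BC;print(d@BX,d@BY,s['force']@BX,s['moment'])"
```

```text
t: 11.13
eef_pos: [0.4185, -0.2683, 0.0492]
ee_rot: [-3.141, 0.0, -2.043]
force: [-0.0, 0.4, 1.7]
width: 0.0661
gripper_force: 25.0
-0.02954069049410369 0.00014424223907287477 0.36500872679012586 [ 0.188   0.2919 -0.0178]
```

```bash
python3 nudge.py '[[0.06,-0.0005,0,0,0],[0.06,-0.001,0,0,0],[0.06,-0.0015,0,0,0],[0.06,-0.0015,0,0,0]]' 25; python3 -c "
from h import *
s=arm.get_state();d=s['eef_pos']-BC;print(d@BX,d@BY,s['force']@BX,s['moment'])
a=arm.grab_frame('side')[:,:,::-1];cv2.imwrite('pics/s4.png',a)
h=cv2.cvtColor(a,cv2.COLOR_BGR2HSV)
for c in (312,315,318,321,324): print(c,'v140..168',' '.join('%d/%d'%(h[r,c,0],h[r,c,2]) for r in range(145,168)))
"
```

```text
t: 11.47
eef_pos: [0.419, -0.2668, 0.0489]
ee_rot: [3.141, 0.0, -2.043]
force: [0.2, 0.1, -2.4]
width: 0.0658
gripper_force: 25.0
-0.028015856811656338 0.00033673271968226486 0.16044552545418234 [-0.0493  0.0329 -0.0682]
312 v140..168 15/157 15/156 15/167 13/149 14/138 13/130 14/116 15/114 14/120 13/125 13/135 13/130 13/174 12/132 13/129 14/135 13/127 14/142 16/146 18/158 18/156 17/155 18/156
315 v140..168 15/153 15/158 15/150 14/145 14/147 14/150 13/118 15/128 13/133 13/131 13/145 13/147 14/127 13/142 14/137 14/122 15/113 18/156 18/155 18/155 19/153 18/155 19/155
318 v140..168 15/160 15/152 14/160 14/140 15/142 14/140 13/128 14/136 14/127 16/126 12/125 13/128 14/149 13/128 15/136 17/108 18/158 18/156 19/153 17/154 18/154 19/150 17/119
321 v140..168 15/167 13/157 15/152 14/155 12/129 14/131 14/132 14/138 13/135 13/132 14/146 13/138 13/128 16/152 17/158 18/157 18/155 18/154 20/154 19/145 19/153 18/106 140/48
324 v140..168 21/157 20/155 24/157 26/150 26/152 26/152 23/156 23/161 22/159 21/162 23/160 22/164 20/148 17/137 18/170 20/246 17/146 17/147 18/136 19/135 18/132 19/132 15/103
```

Now it hangs free, with its front edge inside the wall (force is the pile's weight alone). Release.

```bash
python3 nudge.py '[[0.07,0,0,0,0],[0.075,0,0,0,0],[0.088,0,0,0,0],[0.088,0,0,0,0],[0.088,0,0,0,0]]'; python3 nudge.py '[[0.088,0.02,0,0,0],[0.088,0.05,0,-0.01,0],[0.088,0.08,0,-0.04,0],[0.088,0.11,0,-0.08,0],[0.088,0.14,0,-0.12,0],[0.088,0.14,0,-0.16,0],[0.088,0.1,0,-0.2,0],[0.088,0.06,0,-0.23,0],[0.088,0.04,0,-0.23,0],[0.088,0.03,0,-0.23,0],[0.088,0.03,0,-0.23,0],[0.088,0.03,0,-0.23,0]]'
python3 - <<'E'
from h import *
T=wristT();w=arm.grab_frame('wrist')[:,:,::-1];a=arm.grab_frame('side')[:,:,::-1];np.save('T5.npy',T)
cv2.imwrite('pics/w5.png',w);cv2.imwrite('pics/s5.png',a)
cv2.imwrite('pics/p5.png',np.hstack([cv2.resize(a[95:195,265:365],(400,400),interpolation=2),cv2.resize(w[110:250,190:330],(400,400),interpolation=2)]))
E
```

```text
t: 11.93
eef_pos: [0.4192, -0.2669, 0.0492]
ee_rot: [-3.141, 0.0, -2.043]
force: [0.2, 0.7, 0.0]
width: 0.0861
gripper_force: 0.0
t: 12.93
eef_pos: [0.4057, -0.2929, 0.2795]
ee_rot: [-3.141, 0.0, -2.041]
force: [0.7, -0.5, 0.0]
width: 0.0875
gripper_force: 0.0
```

View pics/p5.png

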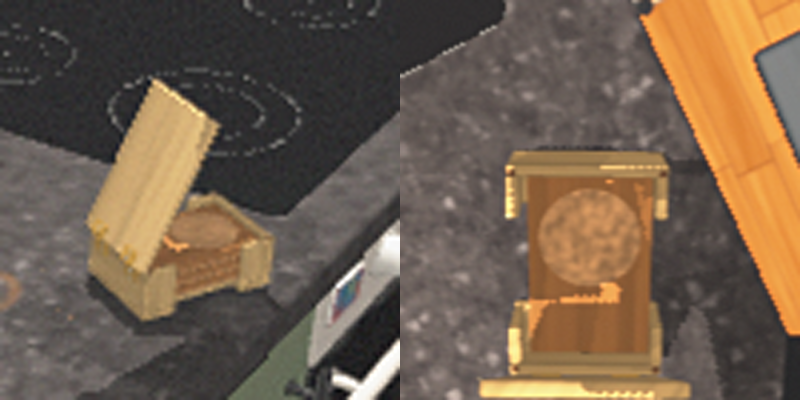

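The side and wrist views show the pile lying flat in the box, square and below the rim, with the lid still at its stop. Next: go over behind the lid with the fingers closed.

```bash
python3 nudge.py '[[0,-0.03,0,0,0],[0,-0.07,0,0,0],[0,-0.103,0,0,0],[0,-0.105,0,0,0],[0,-0.105,0,0.03,0],[0,-0.105,0,0.06,0],[0,-0.105,0,0.09,0],[0,-0.105,0,0.11,0],[0,-0.105,0,0.125,0],[0,-0.105,0,0.125,0],[0,-0.105,0,0.125,0],[0,-0.105,0,0.125,0]]' 10; python3 -c "
from h import *
s=arm.get_state();d=s['eef_pos']-BC;print(d@BX,d@BY,s['force'])"
```

```text
t: 14.03
eef_pos: [0.4535, -0.2008, 0.1548]
ee_rot: [-3.141, -0.0, -2.043]
force: [0.0, 0.3, -0.2]
width: 0.0131
gripper_force: 0.0
0.046442677808992125 -0.00047784400985097827 [ 0.0094  0.2574 -0.1613]
```

```bash
python3 nudge.py '[[0,0.007,0,0,0],[0,0.013,0,0,0],[0,0.0175,0,0.002,0],[0,0.0215,0,0.004,0],[0,0.0265,0,0.0065,0],[0,0.0315,0,0.009,0],[0,0.0365,0,0.012,0],[0,0.041,0,0.015,0],[0,0.0455,0,0.0185,0],[0,0.05,0,0.022,0],[0,0.054,0,0.0255,0],[0,0.058,0,0.029,0],[0,0.0615,0,0.0335,0],[0,0.065,0,0.038,0],[0,0.0685,0,0.0425,0],[0,0.072,0,0.047,0],[0,0.075,0,0.052,0],[0,0.0775,0,0.057,0],[0,0.08,0,0.062,0],[0,0.082,0,0.067,0]]'; python3 -c "
from h import *
s=arm.get_state();d=s['eef_pos']-BC;print(d@BX,d@BY,s['force'])
a=arm.grab_frame('side')[:,:,::-1];cv2.imwrite('pics/s6.png',a)"
```

```text
t: 15.7
eef_pos: [0.4157, -0.2733, 0.0865]
ee_rot: [3.141, -0.0, -2.043]
force: [-0.1, 0.6, 0.0]
width: 0.0005
gripper_force: 0.3
-0.035309538223420756 0.0003279969204718347 [-0.0593  0.5989  0.0062]
```

Run:
```python
from h import *
for n in ('s5','s6'):
    h=cv2.cvtColor(cv2.imread(f'pics/{n}.png'),cv2.COLOR_BGR2HSV);m=cv2.inRange(h,(14,60,90),(30,255,255))
    print(n)
    for r in range(112,178,3): print(r,''.join('#' if m[r,c] else '.' for c in range(280,345)))
for p in (1.18,.3,.27,.2,0): print(p,[proj('side',bw(.0595-.126*np.cos(p),y,.048+.126*np.sin(p))).tolist() for y in (.042,-.042)])
```

```text
s5
112 .................................................................
115 .......................###.......................................
118 ......................########...................................
121 ....................##############...............................
124 ...................###################...........................
127 .................######################..........................
130 ................######################...........................
133 ..............######################.............................
136 .............######################..............................
139 ............######################...............................
142 ..........#######################................................
145 .........######################.##########.......................
148 .......#########################.######.######...................
151 .......###############################.#####..####...............
154 ........###################.##########################...........
157 .......###################.#.#..#...#....##
[... 1470 characters left out ...]
######.#######...........
157 .......###########################.##...##...#########...........
160 .......#####################...##.##..#####.#########............
163 ........######################.#..####.##...#########............
166 ...........#####################.##################..............
169 ...............##################................................
172 ..................###########....................................
175 .................................................................
1.18 [[318.4, 126.3], [302.5, 115.1]]
0.3 [[335.5, 144.3], [319.7, 132.9]]
0.27 [[335.7, 145.3], [319.9, 133.8]]
0.2 [[335.9, 147.5], [320.2, 136.0]]
0 [[335.6, 154.2], [320.1, 142.6]]
```

The masks show the lid has followed to about 0.3 rad. Close the rest slowly.

```bash
python3 nudge.py '[[0,0.001,0,0.003,0],[0,0.002,0,0.006,0],[0,0.003,0,0.009,0],[0,0.003,0,0.011,0],[0,0.004,0,0.013,0],[0,0.004,0,0.015,0],[0,0.005,0,0.017,0],[0,0.005,0,0.019,0],[0,0.006,0,0.021,0],[0,0.006,0,0.023,0],[0,0.006,0,0.025,0],[0,0.006,0,0.026,0],[0,0.007,0,0.027,0],[0,0.007,0,0.028,0],[0,0.007,0,0.029,0],[0,0.007,0,0.03,0],[0,0.007,0,0.031,0],[0,0.007,0,0.032,0],[0,0.007,0,0.032,0]]'; python3 nudge.py '[[0,0,0,0.0005,0],[0,0,0,0.001,0],[0,0,0,0.0015,0],[0,0,0,0.0015,0]]'
```

```text
t: 17.33
eef_pos: [0.4127, -0.2794, 0.0552]
ee_rot: [3.142, -0.0, -2.043]
force: [-1.2, 1.1, 4.0]
width: 0.0008
gripper_force: 1.7
t: 17.67
eef_pos: [0.4128, -0.2795, 0.0549]
ee_rot: [-3.141, -0.0, -2.042]
force: [-4.3, 3.8, 17.3]
width: 0.0003
gripper_force: 8.8
```

Firm stop at 0.055, which is the lid's shut height (48 + 7 mm). Back off and check.

```bash
python3 nudge.py '[[0,0,0,-0.001,0],[0,0,0,-0.005,0],[0,0,0,-0.02,0],[0,0,0,-0.05,0],[0,0.03,0,-0.08,0],[0,0.06,0,-0.11,0],[0,0.1,0,-0.14,0],[0,0.12,0,-0.15,0],[0,0.12,0,-0.15,0],[0,0.12,0,-0.15,0]]'
python3 - <<'E'
from h import *
a=arm.grab_frame('side')[:,:,::-1];cv2.imwrite('pics/s7.png',a)
h=cv2.cvtColor(a,cv2.COLOR_BGR2HSV);m=cv2.inRange(h,(14,60,90),(30,255,255))
for r in range(133,178,2): print(r,''.join('#' if m[r,c] else '.' for c in range(280,345)))
print('top edge pred', [proj('side',bw(-.0665,y,z)).tolist() for y in(.042,-.042) for z in (.048,.055)])
o=cv2.imread('pics/side0.png')
d=np.abs(a.astype(int)-o).max(2)  # bystanders: jar, tea light, mill
for n,(u,v,w,k) in {'jar':(238,198,24,30),'tea':(162,257,20,16),'mill':(244,150,18,36)}.items(): print(n,(d[v:v+k,u:u+w]>40).mean().round(3))
E
```

```text
t: 18.5
eef_pos: [0.3577, -0.3874, 0.2044]
ee_rot: [-3.14, 0.0, -2.046]
force: [-0.1, 1.3, -0.5]
width: 0.0005
gripper_force: 0.0
133 .................................................................
135 .................................................................
137 .................................................................
139 .................................................................
141 ......................................#####......................
143 ..............................###############....................
145 ......................##########################.................
147 ...............###################################...............
149 ........#############################################............
151 ........################################################.........
153 ........################################################.........
155 .......###############################################...........
157 .......#####################################.#########...........
159 .......################################..#.#.########............
161 .......#######################.#.#######..###########............
163 ........#########################..#####....#########............
165 ..........#######################.#.#.###############............
167 ............##################.########.....####.................
169 ...............##################................................
171 .................############....................................
173 ...................#########.....................................
175 .................................................................
177 .................................................................
top edge pred [[335.6, 154.2], [335.8, 152.3], [320.1, 142.6], [320.3, 140.7]]
jar 0.0
tea 0.0
mill 0.0
```

The lid is shut (its edge matches the predicted shut position) and the jar, tea light and mill have not moved.

```bash
python3 -c "
from station import arm
print(arm.job_done())"
```

```text
the job is handed in; nothing more can be done
None
```

The three coasters lie flat in the box, the lid was closed slowly until fully shut, and the honey jar, tea light and pepper mill have not moved; I handed the job in at about 18.5 s of the 64 s allowed.

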